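# Tighten the stirrer's belt to the red ratchet tooth

### The job

Tighten the drive belt of the stirrer with the blue knob: turn the blue knob clockwise (seen from above) until the yellow sprung pawl clicks in behind the red tooth of its ratchet wheel, no tooth further, then let go so that the wheel stays caught on the red tooth. Leave the black knob of the other stirrer as it is.

Things in the scene. Friction and masses are not known exactly. Their poses are not given: they have to be found in the camera images.
- blue_knob (a point): Grip height on the axis of the blue bar knob, 115 mm above the bench; turns with it: x along the bar, z up. Bar 56 long, 16 thick (pinch this), top 14 mm above here; clear down to a foot (radius 24) 28 mm and a ratchet wheel (radius 44) and pawl 33 mm below. A white line on the bar's -x half points at the red tooth. 113 mm away on the white box stands a beaker, radius 32, rim 41 mm above here.
- blue_wheel (a joint): Blue knob and 12-tooth wheel, rad, grows clockwise seen from above. A return spring (0.05 to 0.08 N m) turns it back until a tooth rests on the pawl. Rests at 1.57 with the red tooth caught (white line then points at the pawl's tip); at 0.52, 1.05, 2.09 on its neighbours. Starts at 0.52 or 1.05. The pawl catches as the wheel passes these angles: turn to about 1.8, let go; past 2.09 is too far.
- blue_pawl (a joint): Yellow sprung pawl of the blue knob's wheel, a 41 mm finger lying beside the wheel on the left of its box (+y side when the box faces the robot), rad: about 0 when down in a tooth gap, 0.2 when lifted on a tooth's crest. It springs in by itself.
- black_mark (a point): Outer end, on top, of the white line on the black knob of the other stirrer, alike but for the knob's colour: 26 mm from that knob's axis, 129 mm above the bench; -x points outwards along the line. Not to be turned. The two white boxes (220 deep, 150 wide, 65 high, knob on the part nearest the robot) stand left and right in either order, turned up to 20 degrees.

How it is judged:
By the outcome, as a careful person would: the job done as asked, in the order asked, and still so for the second after the job is handed in, with the robot touching nothing.
It also fails if it takes over 35 s, if anything falls off the work surface, if the arm or the gripper's body presses on something with over 40 N, if the wrist force passes 120 N, or if a joint passes its speed limit or range.

### The arm

A 6-joint arm with a two-finger parallel gripper is mounted at the origin on the work surface. World frame = base frame: x ahead of the robot, y to its left, z up, the work surface at z = 0. Lengths are in m, angles in rad, forces in N, time in s.
With the tool pointing down it reaches from about 0.2 to 0.875 m from the base axis. Payload 3.4 kg.
Tool frame: the origin (TCP) lies on the front face of the gripper's body, between the roots of the fingers; the fingertips stand 97 mm ahead of it and the grasp point (between the pads) lies 78 mm ahead of it (arm.grip_depth is the distance from the TCP to the grasp point, in m); x points along the fingers, y is the direction in which the jaws open and shut, and the axes are right-handed (so a half turn about x gives the same grasp; the last joint's range is limited). The gripper opens to 94 mm and grips with 3 to 60 N. Pads are 16 mm wide; open, the fingers measure 119 mm over their backs; the gripper's body (75 mm by 177 mm) begins 78 mm behind the grasp point.
Start: joints at [1.008, 0.276, 1.505, -0, 1.361, -0.121], TCP at [0.246, 0.52, 0.303] pointing down, gripper open.
Joint ranges: [-2.89, 2.89], [-0.75, 2.08], [0.22, 2.7], [-1.18, 4.32], [0.11, 2.71], [-2.7, 2.7]. Speed limits (rad/s): [2.57, 2.57, 3.14, 3.14, 3.14, 3.14].

### API

Orientations are given as a 3x3 rotation matrix whose columns are the frame's x, y, z axes.
In Python, from cell import arm, cams gives the robot as it stands. The module is installed in compiled form; this text tells all that it offers.
- The arm moves only by the tool servo_tool, never from a script. Its argument "commands" is a list of rows, each an object of numbers: "dx", "dy", "dz": the shift along the world's x, y, z in m; "wx", "wy", "wz": the turn, a rotation vector about the world's x, y, z in rad; "claw": the closure, from 0 (fully open) to 1 (shut). In form: [{"dx": .., "dy": .., "dz": .., "wx": .., "wy": .., "wz": .., "claw": ..}, ...]. A call has 1 to 20 rows; each row is the pose to reach, as a shift and turn from the pose commanded when the call began; what a row does not reach only later rows make up. A row lasts 1/12 s, in which the tool goes at most 41.7 mm and 7.16 degrees, less where a joint would pass 70% of its speed; a pose out of reach is approached as far as the arm can. A call with a gripper value outside its range is refused whole. The fingers move at their own pace and stop on an object; "squeeze" is the grip in N (left out, the last holds). Time passes only in rows, so rows that repeat a pose let the fingers close. It gives the time, the measured TCP pose, the force and the opening at its end, in the units of the state.
- arm.state(): the state, without advancing time (a new reading comes with each control period).
- cams.grab_frame(name): name is "scene" or "top" or "wrist"; returns a dict with "color" (420x560x3 uint8, blue, green, red), "K" (3x3 intrinsics, pixels), "cam_to_world" (4x4, takes a point from camera to world coordinates). Camera axes: x right, y down, z forward; pixel columns grow to the right and rows downward; lengths in m; the calibration is good to about 2 mm. The wrist camera is an equidistant fisheye: a pixel r from the principal point sees the ray r / f radians off the axis. A picture is of the moment at which its call begins. There is no depth.
- arm.hand_in(): hands the job in, once; it reports no verdict.
The state is a dict: "clock": time; "qpos": joint angles; "joint_velocities": joint speeds; "effort": joint torques, N m; "ee_pos": TCP position; "ee_rot": TCP orientation; "ft_force": force on the tool from outside, world axes, zero at the start; "moment": the same for the moment, N m; "opening": finger opening in m.
Only numpy, scipy, OpenCV 4.12 (cv2) and the standard library are available. Lean on these libraries where they do the work, as an engineer would, in place of code of your own. Each camera call takes 0.05 s, during which the arm holds its last target.

## Working session

There is one attempt and no reset: what is moved stays moved. The work goes in short steps, Python scripts to look and compute and a tool call to move; the robot and the scene stay as the last step left them, time stands still between calls to the robot, and variables do not carry over. Pictures are saved under pics/ and viewed, and the job is handed in when it is done.

Besides the shell and the picture viewer there is one more tool, called after "Call:" as name(argument=value, ...) on one line, values as JSON. servo_tool: Moves the arm, as the interface text tells. Its arguments: {"type":"object","properties":{"commands":{"type":"array"},"squeeze":{"type":"number"}},"required":["commands"]}

```bash
mkdir -p pics
python3 - <<'E'
from cell import arm,cams
import cv2,numpy as np
s=arm.state();print(s)
for n in("scene","top","wrist"):
    f=cams.grab_frame(n);cv2.imwrite(f"pics/{n}0.png",f["color"]);np.savez(f"{n}0.npz",**f);print(n,f["K"].tolist(),f["cam_to_world"].round(4).tolist())
E
```

```text
{'clock': 0.0, 'qpos': array([ 1.00798811e+00,  2.76601764e-01,  1.50609122e+00,  1.66165638e-05,
        1.36070006e+00, -1.21003731e-01]), 'joint_velocities': array([-0.00069563,  0.00120019,  0.00076167, -0.00012877,  0.0019721 ,
       -0.00045335]), 'effort': array([ 2.52516811e-04, -4.04584014e+01, -2.37230998e+01,  7.01606157e-02,
        3.43107898e-02, -1.09795885e-04]), 'ee_pos': array([0.24565248, 0.51946561, 0.30181743]), 'ee_rot': array([[-9.74365464e-04,  4.27573662e-01,  9.03979986e-01],
       [-1.51402489e-03,  9.03978748e-01, -4.27574708e-01],
       [-9.99998379e-01, -1.78526223e-03, -2.33448506e-04]]), 'ft_force': array([-0.20552816, -0.4982477 , -0.79938756]), 'moment': array([0.05194438, 0.00802716, 0.01129489]), 'opening': 0.09387390744222823}
scene [[448.77055231525907, 0.0, 279.81878746687113], [0.0, 448.77055231525907, 208.55174557637918], [0.0, 0.0, 1.0]] [[-0.2097, 0.7604, -0.6147, 0.9957], [0.9778, 0.1613, -0.1341, 0.105], [-0.0028, -0.6291, -0.7773, 0.721], [0.0, 0.0, 0.0, 1.0]]
top [[415.66357037735645, 0.0, 276.44098021652786], [0.0, 415.66357037735645, 213.99677543567933], [0.0, 0.0, 1.0]] [[0.0054, -0.9837, 0.18, 0.4024], [-0.9993, 0.0013, 0.0368, -0.0108], [-0.0364, -0.18, -0.983, 0.7681], [0.0, 0.0, 0.0, 1.0]]
wrist [[325.19226210127806, 0.0, 272.9269583211411], [0.0, 325.19226210127806, 208.88266511931857], [0.0, 0.0, 1.0]] [[0.4283, 0.8698, 0.2451, 0.1731], [0.9037, -0.4118, -0.1175, 0.5536], [-0.0013, 0.2719, -0.9623, 0.3839], [0.0, 0.0, 0.0, 1.0]]
```

View pics/top0.png

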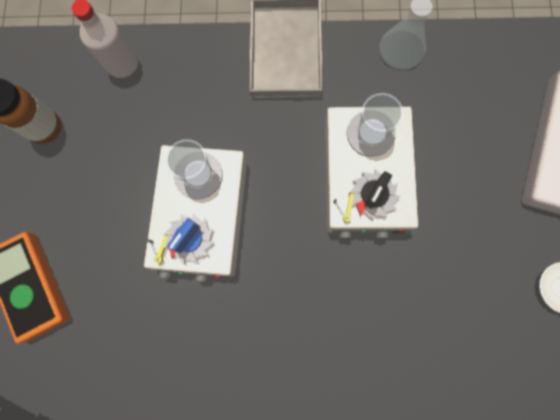

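View pics/scene0.png

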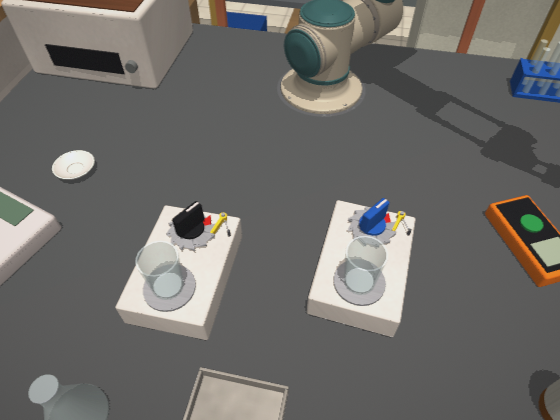

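View pics/wrist0.png

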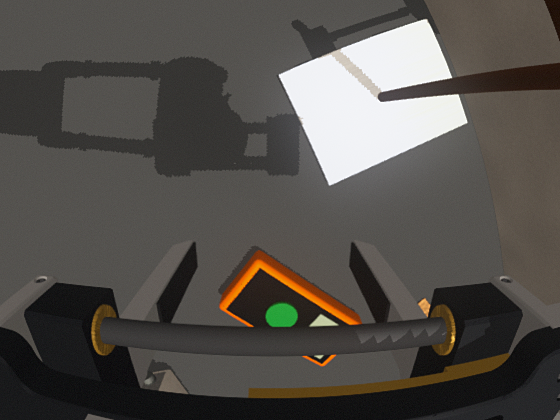

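The top view shows the blue stirrer on the left, with the knob near (185,237), the yellow pawl near (161,249) and the beaker near (188,160). The black stirrer is on the right, with its knob near (376,192). Next I'll zoom in and measure.

```bash
cat > h.py <<'E'
import numpy as np,cv2
def cast(f,uv,z):
    uv=np.atleast_2d(np.array(uv,float)); K=f["K"];T=f["cam_to_world"]
    d=np.c_[(uv[:,0]-K[0,2])/K[0,0],(uv[:,1]-K[1,2])/K[1,1],np.ones(len(uv))]@T[:3,:3].T
    o=T[:3,3]; return o+d*((z-o[2])/d[:,2])[:,None]
def proj(f,P):
    P=np.atleast_2d(P);T=f["cam_to_world"];c=(P-T[:3,3])@T[:3,:3];K=f["K"]
    return np.c_[c[:,0]/c[:,2]*K[0,0]+K[0,2],c[:,1]/c[:,2]*K[1,1]+K[1,2]]
def blue(f,roi=None):
    h=cv2.cvtColor(f["color"],cv2.COLOR_BGR2HSV)
    return cv2.inRange(h,(105,120,60),(130,255,255))
E
python3 - <<'E'
from h import *
t=np.load("top0.npz");s=np.load("scene0.npz")
a=cv2.resize(t["color"][210:280,140:225],None,fx=6,fy=6,interpolation=cv2.INTER_CUBIC)
b=cv2.resize(s["color"][190:250,340:420],None,fx=6,fy=6,interpolation=cv2.INTER_CUBIC)
H=max(a.shape[0],b.shape[0]);o=np.zeros((H,a.shape[1]+b.shape[1],3),np.uint8);o[:a.shape[0],:a.shape[1]]=a;o[:b.shape[0],a.shape[1]:]=b
o=cv2.resize(o,None,fx=.78,fy=.78);print(o.shape);cv2.imwrite("pics/z0.png",o)
for n,f,(x0,y0,x1,y1) in(("top",t,(150,210,225,275)),("scene",s,(340,190,420,250))):
    m=blue(f);k=np.zeros_like(m);k[y0:y1,x0:x1]=m[y0:y1,x0:x1]
    ys,xs=np.nonzero(k);c=(xs.mean(),ys.mean());print(n,len(xs),c,[cast(f,c,z)[0].round(4) for z in(.129,.115,.1)])
    h=cv2.cvtColor(f["color"],cv2.COLOR_BGR2HSV)
    for nm,lo,hi in(("yel",(22,120,100),(35,255,255)),("red",(0,150,100),(6,255,255))):
        k=np.zeros_like(m);k[y0:y1,x0:x1]=cv2.inRange(h,lo,hi)[y0:y1,x0:x1];ys,xs=np.nonzero(k)
        if len(xs):print(nm,len(xs),xs.mean(),ys.mean(),cast(f,(xs.mean(),ys.mean()),.08).round(4))
E
```

```text
(328, 772, 3)
top 360 (np.float64(187.8388888888889), np.float64(236.13055555555556)) [array([0.4845, 0.1514, 0.129 ]), array([0.4863, 0.1549, 0.115 ]), array([0.4882, 0.1587, 0.1   ])]
yel 66 160.87878787878788 251.84848484848484 [[0.4643 0.2081 0.08  ]]
red 9 172.33333333333334 253.33333333333334 [[0.4618 0.1886 0.08  ]]
scene 666 (np.float64(374.0315315315315), np.float64(219.13363363363362)) [array([0.5172, 0.161 , 0.129 ]), array([0.5059, 0.1623, 0.115 ]), array([0.4938, 0.1638, 0.1   ])]
yel 89 398.1123595505618 220.06741573033707 [[0.4707 0.2082 0.08  ]]
red 26 387.34615384615387 217.92307692307693 [[0.4698 0.1889 0.08  ]]
```

View pics/z0.png

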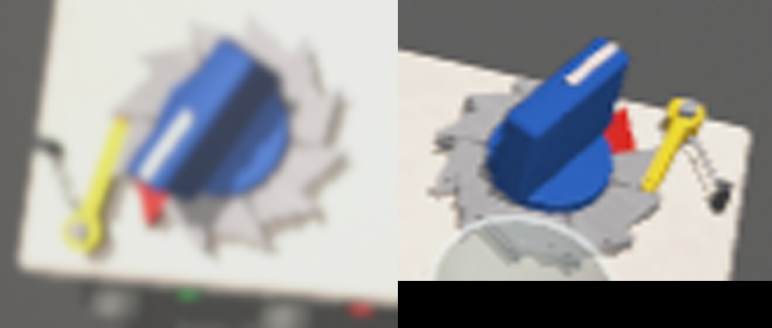

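Run:
```python
from h import *
t=np.load("top0.npz");s=np.load("scene0.npz")
a=cv2.resize(t["color"][215:270,160:215],None,fx=10,fy=10,interpolation=cv2.INTER_CUBIC)
b=cv2.resize(s["color"][195:240,350:400],None,fx=10,fy=10,interpolation=cv2.INTER_CUBIC)
cv2.imwrite("pics/za.png",a);cv2.imwrite("pics/zb.png",b)
```

```text
(no output)
```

View pics/za.png

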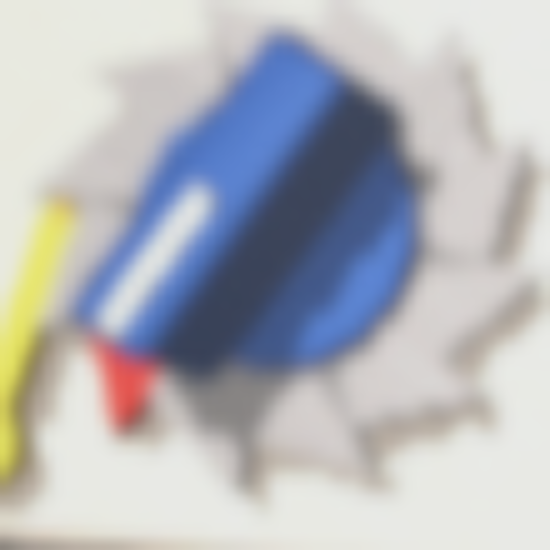

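View pics/zb.png

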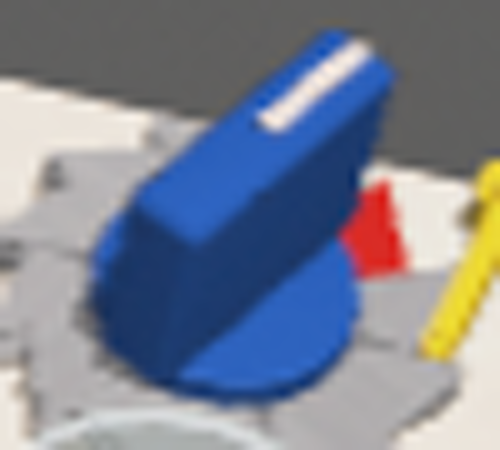

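Run:
```python
from h import *
t=np.load("top0.npz");s=np.load("scene0.npz")
def go(f,o,pts,line,other):
    P=cast(f,np.array(pts)/10+np.array(o)-.45,.129); L=cast(f,np.array(line)/10+np.array(o)-.45,.129)
    print("c",P.mean(0).round(4),"sides mm",[round(1e3*np.linalg.norm(P[i]-P[(i+1)%4]),1) for i in range(4)])
    d=L[1]-L[0];d/=np.linalg.norm(d);print("line",L.round(4).tolist(),"len",np.linalg.norm(L[1]-L[0]),"dir in deg",np.degrees(np.arctan2(d[1],d[0])),"axis",(L[0]+d*.026).round(4))
    e=P[0]+P[1]-P[2]-P[3];print("bar dir",np.degrees(np.arctan2(e[1],e[0])))
    print("other z.08",cast(f,np.array(other)/10+np.array(o)-.45,.08).round(4).tolist())
# far,far,near,near ; line outer->inner; red tip, pawl tip
go(t,(160,215),[(283,28),(348,80),(170,355),(78,312)],[(108,325),(203,188)],[(122,432),(62,198)])
go(s,(350,195),[(138,190),(200,247),(395,75),(335,30)],[(362,45),(267,125)],[(395,182),(430,352)])
# beaker rim top z .156
from scipy.spatial import *
print("beaker rim",cast(t,(187,159),.156).round(4), cast(s,(366,253),.156).round(4))
```

```text
c [0.4881 0.1614 0.129 ] sides mm [np.float64(13.5), np.float64(50.5), np.float64(16.2), np.float64(54.1)]
line [[0.4673, 0.178, 0.129], [0.4888, 0.1641, 0.129]] len 0.025597811281735758 dir in deg -32.88222541240881 axis [0.4892 0.1639 0.129 ]
bar dir -32.57943732834405
other z.08 [[0.4545, 0.1892, 0.08], [0.4938, 0.2015, 0.08]]
c [0.4923 0.163  0.129 ] sides mm [np.float64(15.0), np.float64(53.2), np.float64(13.4), np.float64(51.9)]
line [[0.469, 0.1773, 0.129], [0.4904, 0.1626, 0.129]] len 0.025848517125280992 dir in deg -34.49365014075561 axis [0.4905 0.1625 0.129 ]
bar dir -34.40871769997387
other z.08 [[0.4572, 0.1912, 0.08], [0.4946, 0.1996, 0.08]]
beaker rim [[0.6012 0.1511 0.156 ]] [[0.6059 0.1519 0.156 ]]
```

The axis sits at about (0.490, 0.163). The bar lies at -33.5°, and the white line is about 62° anticlockwise of the pawl tip, so the wheel starts at 0.52. It needs roughly 73–75° clockwise. I'll move above the knob first.

Call:
servo_tool(commands=[{"dx": 0.244,"dy": -0.356,"dz": 0,"wz": -0.14,"claw": 0},{"dx": 0.244,"dy": -0.356,"dz": 0,"wz": -0.14,"claw": 0},{"dx": 0.244,"dy": -0.356,"dz": 0,"wz": -0.14,"claw": 0},{"dx": 0.244,"dy": -0.356,"dz": 0,"wz": -0.14,"claw": 0},{"dx": 0.244,"dy": -0.356,"dz": 0,"wz": -0.14,"claw": 0},{"dx": 0.244,"dy": -0.356,"dz": 0,"wz": -0.14,"claw": 0},{"dx": 0.244,"dy": -0.356,"dz": 0,"wz": -0.14,"claw": 0},{"dx": 0.244,"dy": -0.356,"dz": 0,"wz": -0.14,"claw": 0},{"dx": 0.244,"dy": -0.356,"dz": 0,"wz": -0.14,"claw": 0},{"dx": 0.244,"dy": -0.356,"dz": 0,"wz": -0.14,"claw": 0},{"dx": 0.244,"dy": -0.356,"dz": 0,"wz": -0.14,"claw": 0},{"dx": 0.244,"dy": -0.356,"dz": 0,"wz": -0.14,"claw": 0},{"dx": 0.244,"dy": -0.356,"dz": 0,"wz": -0.14,"claw": 0},{"dx": 0.244,"dy": -0.356,"dz": 0,"wz": -0.14,"claw": 0},{"dx": 0.244,"dy": -0.356,"dz": 0,"wz": -0.14,"claw": 0},{"dx": 0.244,"dy": -0.356,"dz": 0,"wz": -0.14,"claw": 0}])

```text
schema error: expected keys dx, dy, dz, wx, wy, wz, claw
```

Run:
```python
from cell import arm,cams
import cv2,numpy as np
s=arm.state();print(s["clock"],s["ee_pos"],s["ee_rot"].round(4),np.degrees(np.arctan2(s["ee_rot"][1,1],s["ee_rot"][0,1])),s["qpos"])
f=cams.grab_frame("wrist");cv2.imwrite("pics/w1.png",f["color"]);np.savez("w1.npz",**f);print(f["K"],f["cam_to_world"])
```

```text
0.15 [0.24569961 0.51955728 0.30202905] [[-7.000e-04  4.275e-01  9.040e-01]
 [-1.100e-03  9.040e-01 -4.275e-01]
 [-1.000e+00 -1.300e-03 -2.000e-04]] 64.68830441721236 [ 1.00800910e+00  2.76446652e-01  1.50578231e+00  6.41726088e-06
  1.36072181e+00 -1.21016026e-01]
[[325.1922621    0.         272.92695832]
 [  0.         325.1922621  208.88266512]
 [  0.           0.           1.        ]] [[ 0.42825754  0.8697368   0.24526186  0.173079  ]
 [ 0.90365614 -0.4118742  -0.11732527  0.55363268]
 [-0.00102507  0.27187782 -0.96233123  0.38397036]
 [ 0.          0.          0.          1.        ]]
```

View pics/w1.png

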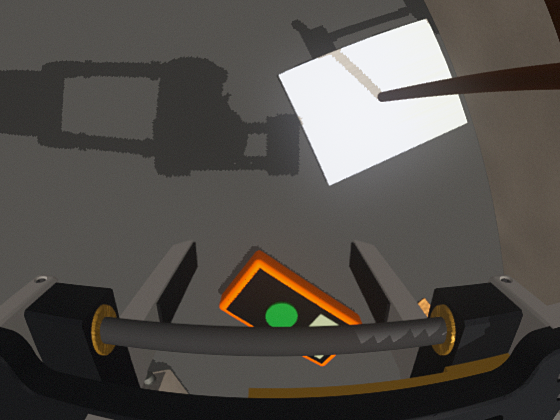

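The call was refused because every key has to be given, so nothing moved and the picture is unchanged.

Call:
servo_tool(commands=[{"dx": 0.244,"dy": -0.356,"dz": 0,"wx": 0,"wy": 0,"wz": -0.14,"claw": 0},{"dx": 0.244,"dy": -0.356,"dz": 0,"wx": 0,"wy": 0,"wz": -0.14,"claw": 0},{"dx": 0.244,"dy": -0.356,"dz": 0,"wx": 0,"wy": 0,"wz": -0.14,"claw": 0},{"dx": 0.244,"dy": -0.356,"dz": 0,"wx": 0,"wy": 0,"wz": -0.14,"claw": 0},{"dx": 0.244,"dy": -0.356,"dz": 0,"wx": 0,"wy": 0,"wz": -0.14,"claw": 0},{"dx": 0.244,"dy": -0.356,"dz": 0,"wx": 0,"wy": 0,"wz": -0.14,"claw": 0},{"dx": 0.244,"dy": -0.356,"dz": 0,"wx": 0,"wy": 0,"wz": -0.14,"claw": 0},{"dx": 0.244,"dy": -0.356,"dz": 0,"wx": 0,"wy": 0,"wz": -0.14,"claw": 0},{"dx": 0.244,"dy": -0.356,"dz": 0,"wx": 0,"wy": 0,"wz": -0.14,"claw": 0},{"dx": 0.244,"dy": -0.356,"dz": 0,"wx": 0,"wy": 0,"wz": -0.14,"claw": 0},{"dx": 0.244,"dy": -0.356,"dz": 0,"wx": 0,"wy": 0,"wz": -0.14,"claw": 0},{"dx": 0.244,"dy": -0.356,"dz": 0,"wx": 0,"wy": 0,"wz": -0.14,"claw": 0},{"dx": 0.244,"dy": -0.356,"dz": 0,"wx": 0,"wy": 0,"wz": -0.14,"claw": 0},{"dx": 0.244,"dy": -0.356,"dz": 0,"wx": 0,"wy": 0,"wz": -0.14,"claw": 0},{"dx": 0.244,"dy": -0.356,"dz": 0,"wx": 0,"wy": 0,"wz": -0.14,"claw": 0},{"dx": 0.244,"dy": -0.356,"dz": 0,"wx": 0,"wy": 0,"wz": -0.14,"claw": 0}])

```text
clock: 1.53
ee_pos: [0.4891, 0.165, 0.3028]
ee_rot: [[-0.0, 0.548, 0.837], [0.0, 0.837, -0.548], [-1.0, 0.0, -0.0]]
ft_force: [-0.4, -0.3, -0.1]
opening: 0.0942
```

Run:
```python
from cell import arm,cams
import cv2,numpy as np
s=arm.state();print(s["clock"],s["ee_pos"],s["ee_rot"].round(4),np.degrees(np.arctan2(s["ee_rot"][1,1],s["ee_rot"][0,1])),s["qpos"])
f=cams.grab_frame("wrist");cv2.imwrite("pics/w2.png",f["color"]);np.savez("w2.npz",**f);print(f["cam_to_world"])
```

```text
1.5333 [0.48906854 0.16497037 0.30278784] [[-1.000e-04  5.478e-01  8.366e-01]
 [ 4.000e-04  8.366e-01 -5.478e-01]
 [-1.000e+00  3.000e-04 -3.000e-04]] 56.781050633571866 [ 1.90235214e-01  1.87052479e-01  1.62584192e+00  4.08883440e-04
  1.32870042e+00 -8.00879137e-01]
[[ 5.48469855e-01  8.04662618e-01  2.27373898e-01  4.21742319e-01]
 [ 8.36170240e-01 -5.27928204e-01 -1.48698156e-01  2.08515320e-01]
 [ 3.85246028e-04  2.71679743e-01 -9.62387640e-01  3.84719240e-01]
 [ 0.00000000e+00  0.00000000e+00  0.00000000e+00  1.00000000e+00]]
```

View pics/w2.png

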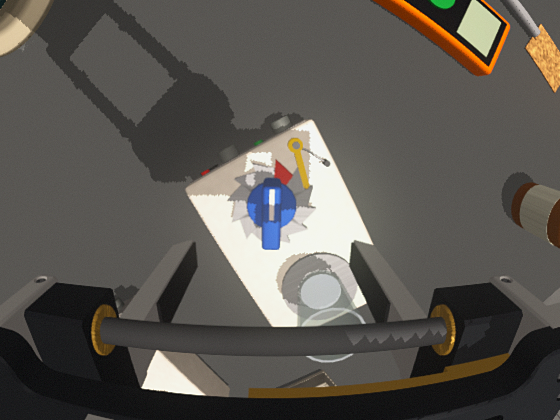

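The wrist view shows the bar almost vertical in the image at column ~271, its lower end near (271,248), and the white line from about (272,188) to (271,218). I'll measure it properly.

Run:
```python
from h import *
f=np.load("w2.npz");a=cv2.resize(f["color"][175:255,230:315],None,fx=7,fy=7,interpolation=cv2.INTER_CUBIC);cv2.imwrite("pics/w2z.png",a)
```

```text
(no output)
```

View pics/w2z.png

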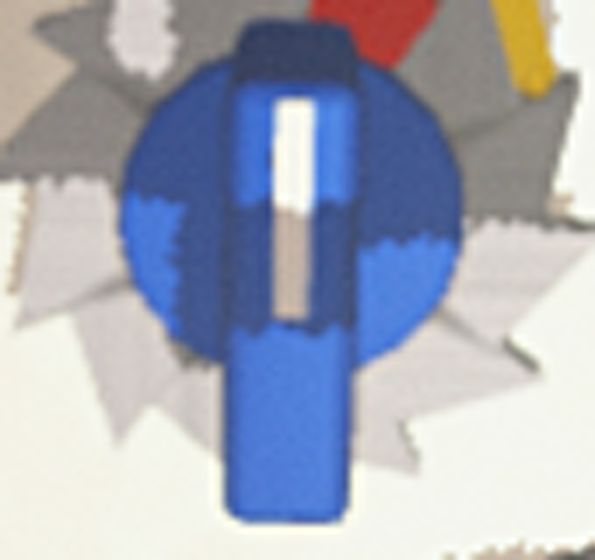

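Run:
```python
from h import *
f=np.load("w2.npz")
p=np.array([(234,85),(358,85),(350,520),(225,520),(293,98),(291,318),(545,95)])/7+np.array([230,175])-.43
K=f["K"];T=f["cam_to_world"]
q=(p-K[:2,2])/K[0,0];r=np.linalg.norm(q,axis=1)
d=np.c_[q/r[:,None]*np.sin(r)[:,None],np.cos(r)]@T[:3,:3].T
def at(i,z):return (T[:3,3]+d[i]*((z-T[2,3])/d[i,2]))
P=np.array([at(i,.129) for i in range(4)]);print("c",P.mean(0),[np.linalg.norm(P[i]-P[(i+1)%4]) for i in range(4)])
e=P[2]+P[3]-P[0]-P[1];print("dir",np.degrees(np.arctan2(e[1],e[0])))
L=at(5,.129)-at(4,.129);print("line",at(4,.129),np.linalg.norm(L),np.degrees(np.arctan2(L[1],L[0])),"axis",at(4,.129)+L/np.linalg.norm(L)*.026)
c=P.mean(0);v=at(6,.08)-c;print("pawl tip dir",np.degrees(np.arctan2(v[1],v[0])),np.hypot(v[0],v[1]))
```

```text
c [0.48843455 0.16320922 0.129     ] [np.float64(0.014226170517554055), np.float64(0.05385081104944131), np.float64(0.015199560933651029), np.float64(0.053880786438368265)]
dir -34.41697404451176
line [0.46730816 0.17730304 0.129     ] 0.026503856876877684 -33.841366851308614 axis [0.48890331 0.16282376 0.129     ]
pawl tip dir 80.6113443022518 0.03782394453166601
```

Three views agree: axis at about (0.489, 0.163), bar at -34°, start at 0.52. Now I'll descend and pinch.

Call:
servo_tool(commands=[{"dx": 0,"dy": -0.002,"dz": -0.03,"wx": 0,"wy": 0,"wz": -0.01,"claw": 0},{"dx": 0,"dy": -0.002,"dz": -0.06,"wx": 0,"wy": 0,"wz": -0.01,"claw": 0},{"dx": 0,"dy": -0.002,"dz": -0.085,"wx": 0,"wy": 0,"wz": -0.01,"claw": 0},{"dx": 0,"dy": -0.002,"dz": -0.1,"wx": 0,"wy": 0,"wz": -0.01,"claw": 0},{"dx": 0,"dy": -0.002,"dz": -0.108,"wx": 0,"wy": 0,"wz": -0.01,"claw": 0},{"dx": 0,"dy": -0.002,"dz": -0.108,"wx": 0,"wy": 0,"wz": -0.01,"claw": 0},{"dx": 0,"dy": -0.002,"dz": -0.108,"wx": 0,"wy": 0,"wz": -0.01,"claw": 0.5},{"dx": 0,"dy": -0.002,"dz": -0.108,"wx": 0,"wy": 0,"wz": -0.01,"claw": 0.7},{"dx": 0,"dy": -0.002,"dz": -0.108,"wx": 0,"wy": 0,"wz": -0.01,"claw": 1},{"dx": 0,"dy": -0.002,"dz": -0.108,"wx": 0,"wy": 0,"wz": -0.01,"claw": 1},{"dx": 0,"dy": -0.002,"dz": -0.108,"wx": 0,"wy": 0,"wz": -0.01,"claw": 1},{"dx": 0,"dy": -0.002,"dz": -0.108,"wx": 0,"wy": 0,"wz": -0.01,"claw": 1},{"dx": 0,"dy": -0.002,"dz": -0.108,"wx": 0,"wy": 0,"wz": -0.01,"claw": 1},{"dx": 0,"dy": -0.002,"dz": -0.108,"wx": 0,"wy": 0,"wz": -0.01,"claw": 1}], squeeze=25)

```text
clock: 2.75
ee_pos: [0.4899, 0.1618, 0.1948]
ee_rot: [[0.0, 0.558, 0.83], [0.0, 0.83, -0.558], [-1.0, 0.0, 0.0]]
ft_force: [0.7, 0.4, 0.1]
opening: 0.0445
```

Run:
```python
from cell import arm,cams
import cv2,numpy as np
s=arm.state();print(s["clock"],s["ee_pos"],np.degrees(np.arctan2(s["ee_rot"][1,1],s["ee_rot"][0,1])),s["ft_force"],s["moment"],s["opening"])
f=cams.grab_frame("wrist");cv2.imwrite("pics/w3.png",f["color"])
```

```text
2.75 [0.48989766 0.16176008 0.1948159 ] 56.085227917797525 [0.68363995 0.39195946 0.14451137] [ 0.00669965 -0.02046289 -0.05030381] 0.04445915279436463
```

View pics/w3.png

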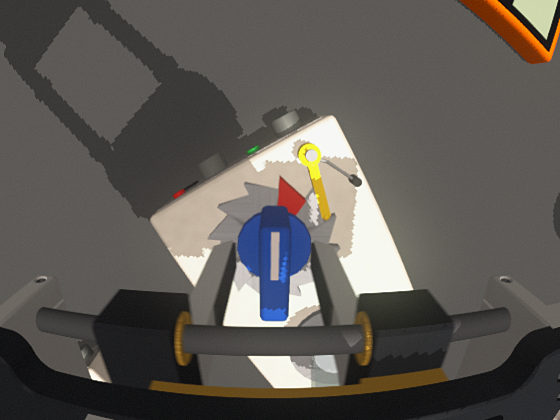

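The fingers are still closing (44 mm open), with the bar centred between them at column ~275. I'll keep closing.

Call:
servo_tool(commands=[{"dx": -0.001,"dy": 0.001,"dz": 0,"wx": 0,"wy": 0,"wz": 0,"claw": 1},{"dx": -0.001,"dy": 0.001,"dz": 0,"wx": 0,"wy": 0,"wz": 0,"claw": 1},{"dx": -0.001,"dy": 0.001,"dz": 0,"wx": 0,"wy": 0,"wz": 0,"claw": 1},{"dx": -0.001,"dy": 0.001,"dz": 0,"wx": 0,"wy": 0,"wz": 0,"claw": 1},{"dx": -0.001,"dy": 0.001,"dz": 0,"wx": 0,"wy": 0,"wz": 0,"claw": 1},{"dx": -0.001,"dy": 0.001,"dz": 0,"wx": 0,"wy": 0,"wz": 0,"claw": 1},{"dx": -0.001,"dy": 0.001,"dz": 0,"wx": 0,"wy": 0,"wz": 0,"claw": 1}], squeeze=25)

```text
clock: 3.38
ee_pos: [0.489, 0.1631, 0.1947]
ee_rot: [[0.0, 0.558, 0.83], [0.001, 0.83, -0.558], [-1.0, 0.001, -0.0]]
ft_force: [1.4, 1.7, -1.4]
opening: 0.0159
```

Run:
```python
from cell import arm
import numpy as np
s=arm.state();print(s["clock"],s["ee_pos"],np.degrees(np.arctan2(s["ee_rot"][1,1],s["ee_rot"][0,1])),s["ft_force"],s["moment"],s["opening"],s["qpos"])
```

```text
3.3833 [0.48899995 0.16307978 0.19465864] 56.074684184347554 [ 1.41715669  1.73792467 -1.38959777] [ 0.24498063 -0.10497161 -0.07160732] 0.015895221561665392 [ 1.86486995e-01  2.73863710e-01  1.79795306e+00  7.30478160e-04
  1.06936327e+00 -7.92551925e-01]
```

Gripped, with a 15.9 mm opening and low force. Turning clockwise now, the first part at -0.08 rad per row.

Call:
servo_tool(commands=[{"dx": 0,"dy": 0,"dz": 0,"wx": 0,"wy": 0,"wz": -0.08,"claw": 1},{"dx": 0,"dy": 0,"dz": 0,"wx": 0,"wy": 0,"wz": -0.16,"claw": 1},{"dx": 0,"dy": 0,"dz": 0,"wx": 0,"wy": 0,"wz": -0.24,"claw": 1},{"dx": 0,"dy": 0,"dz": 0,"wx": 0,"wy": 0,"wz": -0.32,"claw": 1},{"dx": 0,"dy": 0,"dz": 0,"wx": 0,"wy": 0,"wz": -0.4,"claw": 1},{"dx": 0,"dy": 0,"dz": 0,"wx": 0,"wy": 0,"wz": -0.48,"claw": 1},{"dx": 0,"dy": 0,"dz": 0,"wx": 0,"wy": 0,"wz": -0.56,"claw": 1},{"dx": 0,"dy": 0,"dz": 0,"wx": 0,"wy": 0,"wz": -0.64,"claw": 1},{"dx": 0,"dy": 0,"dz": 0,"wx": 0,"wy": 0,"wz": -0.72,"claw": 1},{"dx": 0,"dy": 0,"dz": 0,"wx": 0,"wy": 0,"wz": -0.8,"claw": 1},{"dx": 0,"dy": 0,"dz": 0,"wx": 0,"wy": 0,"wz": -0.8,"claw": 1},{"dx": 0,"dy": 0,"dz": 0,"wx": 0,"wy": 0,"wz": -0.8,"claw": 1}], squeeze=25)

```text
clock: 4.38
ee_pos: [0.4896, 0.1635, 0.1947]
ee_rot: [[0.002, 0.984, 0.18], [0.002, 0.18, -0.984], [-1.0, 0.002, -0.001]]
ft_force: [2.8, 4.2, -2.7]
opening: 0.0159
```

Run:
```python
from cell import arm,cams
import cv2,numpy as np
s=arm.state();print(s["clock"],s["ee_pos"],np.degrees(np.arctan2(s["ee_rot"][1,1],s["ee_rot"][0,1])),s["ft_force"],s["moment"],s["opening"])
f=cams.grab_frame("wrist");cv2.imwrite("pics/w4.png",f["color"])
```

```text
4.3833 [0.48962585 0.16347782 0.19470095] 10.362583778480058 [ 2.81245221  4.2456016  -2.65574407] [ 0.67201514 -0.38894978  0.13287358] 0.015863150649939265
```

View pics/w4.png

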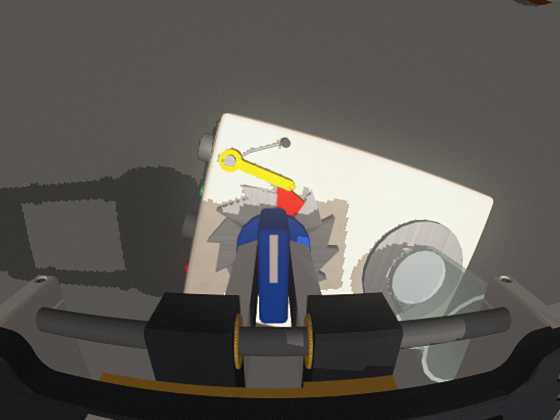

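The pawl tip at (293,186) rides on the red tooth at (292,202), and the bar hasn't slipped in the jaws. The wheel is at about 1.32, so I'll continue by -0.46 to about 1.78.

Call:
servo_tool(commands=[{"dx": 0,"dy": 0,"dz": 0,"wx": 0,"wy": 0,"wz": -0.08,"claw": 1},{"dx": 0,"dy": 0,"dz": 0,"wx": 0,"wy": 0,"wz": -0.16,"claw": 1},{"dx": 0,"dy": 0,"dz": 0,"wx": 0,"wy": 0,"wz": -0.24,"claw": 1},{"dx": 0,"dy": 0,"dz": 0,"wx": 0,"wy": 0,"wz": -0.32,"claw": 1},{"dx": 0,"dy": 0,"dz": 0,"wx": 0,"wy": 0,"wz": -0.4,"claw": 1},{"dx": 0,"dy": 0,"dz": 0,"wx": 0,"wy": 0,"wz": -0.46,"claw": 1},{"dx": 0,"dy": 0,"dz": 0,"wx": 0,"wy": 0,"wz": -0.46,"claw": 1},{"dx": 0,"dy": 0,"dz": 0,"wx": 0,"wy": 0,"wz": -0.46,"claw": 1},{"dx": 0,"dy": 0,"dz": 0,"wx": 0,"wy": 0,"wz": -0.46,"claw": 1}], squeeze=25)

```text
clock: 5.18
ee_pos: [0.4901, 0.1634, 0.1947]
ee_rot: [[0.003, 0.961, -0.276], [0.001, -0.276, -0.961], [-1.0, 0.002, -0.002]]
ft_force: [4.2, 4.1, -4.5]
opening: 0.0158
```

Run:
```python
from cell import arm,cams
import cv2,numpy as np
s=arm.state();print(s["clock"],s["ee_pos"],np.degrees(np.arctan2(s["ee_rot"][1,1],s["ee_rot"][0,1])),s["ft_force"],s["moment"],s["opening"])
f=cams.grab_frame("wrist");cv2.imwrite("pics/w5.png",f["color"])
```

```text
5.1833 [0.49009055 0.16342479 0.19472347] -16.01107054009464 [ 4.16694255  4.12744628 -4.5230004 ] [ 0.70035926 -0.53730752  0.09337571] 0.01575546825794114
```

View pics/w5.png

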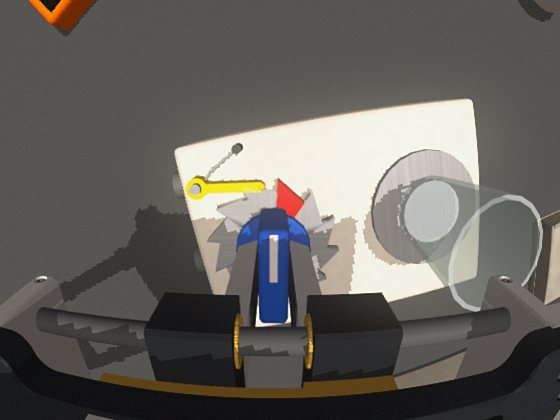

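Turned 72° in total, so the wheel is at about 1.78. The pawl tip at (264,186) is now past the red tooth at (287,195). I'll ease back 0.17 with the grip held, then open gently.

Call:
servo_tool(commands=[{"dx": 0,"dy": 0,"dz": 0,"wx": 0,"wy": 0,"wz": 0.04,"claw": 1},{"dx": 0,"dy": 0,"dz": 0,"wx": 0,"wy": 0,"wz": 0.08,"claw": 1},{"dx": 0,"dy": 0,"dz": 0,"wx": 0,"wy": 0,"wz": 0.12,"claw": 1},{"dx": 0,"dy": 0,"dz": 0,"wx": 0,"wy": 0,"wz": 0.15,"claw": 1},{"dx": 0,"dy": 0,"dz": 0,"wx": 0,"wy": 0,"wz": 0.17,"claw": 1},{"dx": 0,"dy": 0,"dz": 0,"wx": 0,"wy": 0,"wz": 0.17,"claw": 1},{"dx": 0,"dy": 0,"dz": 0,"wx": 0,"wy": 0,"wz": 0.17,"claw": 1}], squeeze=25)

```text
clock: 5.82
ee_pos: [0.4899, 0.1635, 0.1947]
ee_rot: [[0.003, 0.994, -0.109], [0.002, -0.109, -0.994], [-1.0, 0.002, -0.002]]
ft_force: [3.4, 5.4, -4.2]
opening: 0.0158
```

Run:
```python
from cell import arm,cams
import cv2,numpy as np
s=arm.state();print(s["clock"],s["ee_pos"],np.degrees(np.arctan2(s["ee_rot"][1,1],s["ee_rot"][0,1])),s["ft_force"],s["moment"],s["opening"])
f=cams.grab_frame("wrist");cv2.imwrite("pics/w6.png",f["color"])
```

```text
5.8167 [0.48990208 0.16347125 0.19470823] -6.26236692914061 [ 3.40025225  5.38214098 -4.22760712] [ 0.73742521 -0.50370633  0.06448979] 0.01580811767845274
```

View pics/w6.png

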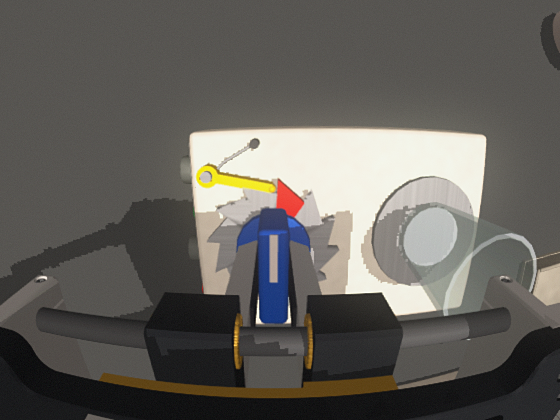

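The pawl tip at (275,188) sits right behind the red tooth's face at (278,190). Now I'll open and lift.

Call:
servo_tool(commands=[{"dx": 0,"dy": 0,"dz": 0,"wx": 0,"wy": 0,"wz": 0,"claw": 0.75},{"dx": 0,"dy": 0,"dz": 0,"wx": 0,"wy": 0,"wz": 0,"claw": 0.7},{"dx": 0,"dy": 0,"dz": 0,"wx": 0,"wy": 0,"wz": 0,"claw": 0.6},{"dx": 0,"dy": 0,"dz": 0,"wx": 0,"wy": 0,"wz": 0,"claw": 0.5},{"dx": 0,"dy": 0,"dz": 0,"wx": 0,"wy": 0,"wz": 0,"claw": 0.4},{"dx": 0,"dy": 0,"dz": 0,"wx": 0,"wy": 0,"wz": 0,"claw": 0.4},{"dx": 0,"dy": 0,"dz": 0,"wx": 0,"wy": 0,"wz": 0,"claw": 0.4},{"dx": 0,"dy": 0,"dz": 0,"wx": 0,"wy": 0,"wz": 0,"claw": 0.4}])

```text
clock: 6.53
ee_pos: [0.4888, 0.1627, 0.1947]
ee_rot: [[0.0, 0.994, -0.111], [-0.0, -0.111, -0.994], [-1.0, 0.0, 0.0]]
ft_force: [0.4, 0.6, 0.0]
opening: 0.0564
```

Call:
servo_tool(commands=[{"dx": 0,"dy": 0,"dz": 0.02,"wx": 0,"wy": 0,"wz": 0,"claw": 0.4},{"dx": 0,"dy": 0,"dz": 0.05,"wx": 0,"wy": 0,"wz": 0,"claw": 0.4},{"dx": 0,"dy": 0,"dz": 0.08,"wx": 0,"wy": 0,"wz": 0,"claw": 0.4},{"dx": 0,"dy": 0,"dz": 0.12,"wx": 0,"wy": 0,"wz": 0,"claw": 0.4},{"dx": -0.03,"dy": 0,"dz": 0.13,"wx": 0,"wy": 0,"wz": 0,"claw": 0.4},{"dx": -0.06,"dy": 0,"dz": 0.13,"wx": 0,"wy": 0,"wz": 0,"claw": 0.4},{"dx": -0.09,"dy": 0,"dz": 0.13,"wx": 0,"wy": 0,"wz": 0,"claw": 0.4},{"dx": -0.12,"dy": 0,"dz": 0.13,"wx": 0,"wy": 0,"wz": 0,"claw": 0.4},{"dx": -0.15,"dy": 0,"dz": 0.13,"wx": 0,"wy": 0,"wz": 0,"claw": 0.4},{"dx": -0.15,"dy": 0,"dz": 0.13,"wx": 0,"wy": 0,"wz": 0,"claw": 0.4},{"dx": -0.15,"dy": 0,"dz": 0.13,"wx": 0,"wy": 0,"wz": 0,"claw": 0.4}])

```text
clock: 7.45
ee_pos: [0.3377, 0.1628, 0.3251]
ee_rot: [[0.002, 0.994, -0.11], [0.0, -0.11, -0.994], [-1.0, 0.001, -0.0]]
ft_force: [0.7, -0.0, 0.4]
opening: 0.0565
```

Run:
```python
from cell import arm,cams
import cv2,numpy as np
s=arm.state();print(s["clock"],s["ee_pos"],s["ft_force"],s["opening"])
fs={n:cams.grab_frame(n) for n in("scene","top")}
for n,f in fs.items():np.savez(n+"9.npz",**f)
a=cv2.resize(fs["top"]["color"][200:290,140:230],(390,390),interpolation=cv2.INTER_CUBIC)
b=cv2.resize(fs["scene"]["color"][185:255,340:410],(390,390),interpolation=cv2.INTER_CUBIC)
cv2.imwrite("pics/z9.png",np.hstack([a,b]));cv2.imwrite("pics/s9.png",fs["scene"]["color"])
```

```text
7.45 [0.33767101 0.16275627 0.32508557] [ 0.73794563 -0.03782662  0.43565326] 0.05651387083993743
```

View pics/z9.png

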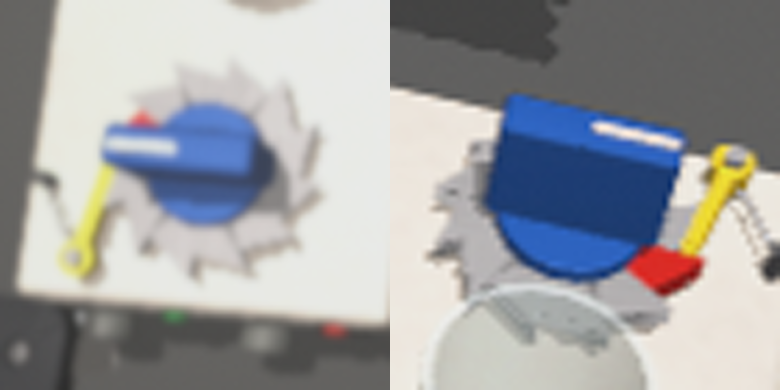

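View pics/s9.png

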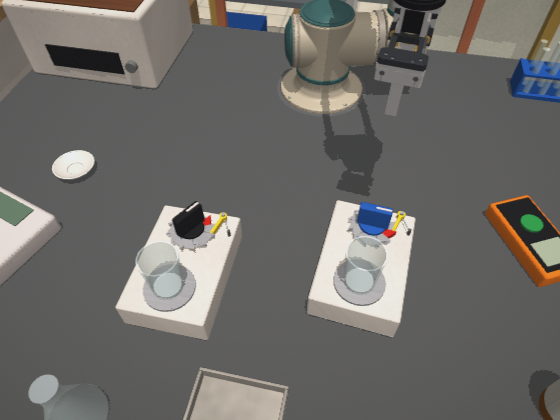

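Both views show the pawl tip caught behind the red tooth, with the white line pointing at the tip. In the scene view the red tooth is near (391,233), the black knob and beakers look unmoved, and the arm is clear. I'll check the angle and hand in.

Run:
```python
from h import *
from cell import arm
f=np.load("scene9.npz");k=390/70
L=cast(f,[(340+295/k-.4,185+145/k-.4),(340+203/k-.4,185+127/k-.4)],.129);d=L[0]-L[1]
print(L,np.degrees(np.arctan2(d[1],d[0])))
t=np.load("top9.npz");k=390/90
L=cast(t,[(140+108/k-.4,200+145/k-.4),(140+176/k-.4,200+148/k-.4)],.129);d=L[0]-L[1];print(L,np.degrees(np.arctan2(d[1],d[0])))
a,b=np.load("scene0.npz")["color"],f["color"];print("black knob diff",cv2.absdiff(a[195:250,160:235],b[195:250,160:235]).max())
```

```text
[[0.49247888 0.19013064 0.129     ]
 [0.49118665 0.16231787 0.129     ]] 87.33986748539893
[[0.4892886  0.18840319 0.129     ]
 [0.48820743 0.1635403  0.129     ]] 87.51003546455301
black knob diff 5
```

```bash
python3 -c "
from cell import arm
print(arm.hand_in())"
```

```text
the job is handed in; nothing more can be done
None
```

I turned the blue knob about 72° clockwise, from 0.52 to about 1.78. I then eased it back about 10° and let go, so the wheel is caught on the red tooth. The job was handed in at about 7.5 s on the robot's clock.

- **Caught on the red tooth:** both camera views show the yellow pawl behind the red tooth. The white line moved from about 146° to 87.4°, a turn of 58.6° against 60° for two teeth. The small gap is within what I can measure.
- **Black knob:** the camera picture of it is unchanged (greatest pixel difference 5), so it was not turned.
- **Arm:** the gripper is open and well clear. The largest force I read was about 8 N.
- **Refused call:** the first move call was refused because some keys were missing, and nothing moved. No other check failed.

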